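# Wedge up a rocking T-section on the welding bench

## Task

The welded steel T-section on the bench rocks, because the weld heat has pulled up one half of its flange. With nothing picked up, push the steel wedge thin end first under the middle of that raised edge until the T-section no longer rocks: snug, but without jacking it up or shoving it along the bench. Test it by pressing down on the raised half above the wedge, and finish while still pressing there firmly, with the T-section steady and level; leave the other things alone.

Things in the scene. Friction and masses are not known exactly. Their poses are not given: they have to be found in the camera images.
- tee: Welded steel T-section (an upright web on a flange), dark plate 8 mm thick, 170 mm long, 78 mm high, about 2.7 kg, loose on the bench. Origin: on the bench under the middle of the web. x along its length, y across, z up; the web stands at y = -4 to +4 mm. The flange (y -90 to +90 mm) lies flat from y = -90 to +10 mm; its +y half is bent up. At rest it stands level.
- weld_toe (a point): Mid-length of the flange's bend: y = +10 mm, bench height. From here the flange runs straight up to its edge at y = +90 mm, whose underside is 6 to 11 mm above the bench (unknown, even along the edge; does not yield). A press of 3 to 6 N, 10 to 30 mm in from that edge, tips the unwedged T-section about this line until the edge is down; let go, it falls back level. A firm press is 12 to 20 N.
- wedge: Bare steel wedge, 110 mm long, 45 mm wide, tapering evenly from 20 mm thick to 2 mm, 0.42 kg, flat on the bench beyond the raised edge. Origin: middle of its underside; own -y to the thin end, z up. It slides at 2 to 3 N; once it fills the gap the push rises sharply, and above about 14 N it begins to jack up or shove the T-section. It stays where left.
- wedge_tip (a point): Middle of the wedge's thin end, at its underside.
- wedge_butt (a point): Middle of the wedge's thick end face (45 mm wide, 20 mm high, upright), 10 mm above the bench: the face to push on.
- packer: Bystander: flat steel packing bar 110 x 45 x 20 mm, the same thickness all along, lying beside the wedge. Origin: middle of its underside.
- nozzle: Bystander: brass cutting nozzle 78 mm high, 24 mm across, standing on end on the other side of the wedge. Origin: middle of its underside.
- hammer: Bystander: hammer, 260 mm long, lying behind the T-section. Origin on the bench at mid-length.
- spray: Bystander: white spray can with a black cap, 160 mm high, 54 mm across, standing behind the T-section. Origin: middle of its underside.

How it is judged:
On the way:
1. the wedge's thin end is under the raised edge of the bottom flange (y of wedge_tip in the frame of tee below 0.075 m and y of wedge_butt in the frame of tee above 0.1 m and x of wedge_tip in the frame of tee between -0.075 and 0.075 m), for 0.2 s.
At the end, for the whole second after the job is handed in: Fingers press on the T-section with over 10 N and the wedge carries over 3 N of it; through the last second the T-section is still and level within 0.015 rad, neither rocked nor jacked up; the wedge's thin end is at least 15 mm under the raised edge, within 75 mm of mid-length (all of step 1 and contact force between the fingers and tee above 10 N and contact force between wedge and tee above 3 N and angle between tee's own z axis and vertical below 0.015 rad and linear speed of each of tee, wedge below 0.01 m/s); the arm keeps its last pose, push and grip.
It fails at once if the wedge is picked up off the bench (height (world z) of wedge above 0.012 m).
It fails at once if the T-section is lifted or tipped right over (height (world z) of tee above 0.02 m or angle between tee's own z axis and vertical above 0.3 rad).
It fails at once if the T-section is shoved more than 25 mm along the bench (distance of tee from where it was at the start of the episode above 0.025 m).
It fails at once if a bystander (packing bar, nozzle, hammer, spray can) is moved more than 30 mm (distance of any of packer, nozzle, hammer, spray from where it was at the start of the episode above 0.03 m).
It also fails if it takes over 48 s, if anything falls off the work surface, if the arm or the gripper's body presses on something with over 40 N, if the wrist force passes 120 N, or if a joint passes its speed limit or range.

## Robot

A 6-joint arm with a two-finger parallel gripper is mounted at the origin on the work surface. World frame = base frame: x ahead of the robot, y to its left, z up, the work surface at z = 0. Lengths are in m, angles in rad, forces in N, time in s.
With the tool pointing down it reaches from about 0.325 to 0.775 m from the base axis. Payload 5.5 kg.
Tool frame: the origin (TCP) lies between the finger pads; the fingertips stand 25 mm ahead of it and the grasp point (between the pads) lies 6 mm ahead of it; z points along the fingers, y is the line along which they close (so a half turn about z gives the same grasp; the last joint's range is limited). The gripper opens to 88 mm and grips with 3 to 60 N. Pads are 20 mm wide; open, the fingers measure 115 mm over their backs; the gripper's body (75 mm by 178 mm) begins 61 mm behind the grasp point.
Start: joints at [-1.3, 0.091, 1.231, -0, 1.82, -0.057], TCP at [0.193, -0.568, 0.248] pointing down, gripper open.
Joint ranges: [-2.87, 2.87], [-0.86, 2.18], [0.17, 2.46], [-1.51, 4.65], [0.06, 2.69], [-2.65, 2.65]. Speed limits (rad/s): [2.57, 2.57, 3.01, 3.14, 3.14, 3.14].

## Interface

Orientations are given as a unit quaternion [x, y, z, w].
In Python, from station import * gives the robot as it stands.
- The arm moves only by the tool arm_command, never from a script. Its argument "series" is one flat list of numbers, 7 for each row, row after row: the shift along the world's x, y, z in mm, then the turn, a rotation vector about the world's x, y, z in degrees, then the gripper command: -1 is fully open, 1 is shut, values between are in proportion. A call has 1 to 20 rows; each row shifts and turns the commanded pose from where the row before left it; what a row does not reach is not made up. A row lasts 1/12 s, in which the tool goes at most 41.7 mm and 7.16 degrees, less where a joint would pass 70% of its speed; a pose out of reach is approached as far as the arm can. A call with a gripper value outside its range is refused whole. The fingers move at their own pace and stop on an object; the grip force is fixed at half the most. Time passes only in rows, so rows that do not move let the fingers close. It gives the time, the measured TCP pose, the force, the opening and the grip force at its end, in the units of the state.
- observe(): the state, without advancing time (a new reading comes with each control period).
- grab_frame(name): name is "side" or "top" or "wrist"; returns (picture, depth): 400x640x3 uint8, red, green, blue; 400x640 float32, m along the optical axis (not along the pixel's ray), 0 where there is no reading.
- camera_info(name): a dict with "fx", "fy", "cx", "cy" (pixels), "view" (4x4, takes a point from world to camera coordinates). Camera axes: x right, y down, z forward; pixel columns grow to the right and rows downward; lengths in m; the calibration is good to about 2 mm. A picture is of the moment at which its call begins: read the wrist's pose just before it. camera_info takes no time and is no camera call; for the wrist camera it gives the pose at the moment of the call.
- job_done(): hands the job in; it is judged then, once.
The state is a dict: "t": time; "joint_positions": joint angles; "dq": joint speeds; "effort": joint torques, N m; "eef_pos": TCP position; "tcp_rot": TCP orientation; "ft_force": force on the tool from outside, world axes, zero at the start; "wrist_torque": the same for the moment, N m; "grip_width": finger opening in m; "finger_force": force on a finger pad.
Only numpy, scipy, OpenCV 4.12 (cv2) and the standard library are available. Lean on these libraries where they do the work, as an engineer would, in place of code of your own. Each camera call takes 0.05 s, during which the arm holds its last target. There are 200 camera calls.

## Working session

There is one attempt and no reset: what is moved stays moved. The work goes in short steps, Python scripts to look and compute and a tool call to move; the robot and the scene stay as the last step left them, time stands still between calls to the robot, and variables do not carry over. Pictures are saved under pics/ and viewed, at most 10 in all, crops included, and the job is handed in when it is done.

Besides the shell and the picture viewer there is one more tool, called after "Emit:" in YAML: its name, and indented under it one key for each argument. arm_command: Moves the arm, as the interface text tells. Its arguments: {"type":"object","properties":{"series":{"type":"array"}},"required":["series"]}

```bash
mkdir -p pics
python3 - <<'E'
from station import *
import cv2,numpy as np
s=observe();print({k:np.round(v,3) for k,v in s.items()})
for n in("top","side"):
    p,d=grab_frame(n);cv2.imwrite(f"pics/{n}1.png",p[:,:,::-1]);np.savez(f"{n}1.npz",p=p,d=d)
    c=camera_info(n);print(n,c)
E
```

```text
{'t': np.float64(0.0), 'joint_positions': array([-1.3  ,  0.092,  1.232, -0.   ,  1.82 , -0.057]), 'dq': array([-0.001, -0.001, -0.   , -0.   , -0.002,  0.   ]), 'effort': array([-0.0000e+00, -4.4645e+01, -4.0645e+01,  7.0000e-02,  2.9000e-02,
       -0.0000e+00]), 'eef_pos': array([ 0.193, -0.568,  0.247]), 'tcp_rot': array([ 0.987,  0.163, -0.   , -0.001]), 'ft_force': array([0.041, 0.726, 0.73 ]), 'wrist_torque': array([-0.018, -0.004, -0.008]), 'finger_force': np.float64(0.0), 'grip_width': np.float64(0.088)}
top {'fx': 412.50805588257043, 'fy': 412.50805588257043, 'cx': 325.1797562735734, 'cy': 196.65115971905993, 'view': array([[ 0.01876989, -0.99979068, -0.00814198, -0.11035023],
       [-0.99722936, -0.01813429, -0.07214394,  0.52186109],
       [ 0.07198119,  0.00947355, -0.997361  ,  0.96409702],
       [ 0.        ,  0.        ,  0.        ,  1.        ]])}
side {'fx': 499.51601609072975, 'fy': 499.51601609072975, 'cx': 320.68274727629716, 'cy': 193.11615032273792, 'view': array([[-0.98250575, -0.18618067,  0.00438396,  0.49740627],
       [-0.12148808,  0.6229155 , -0.77279811,  0.16466111],
       [ 0.14114923, -0.75981118, -0.63463679,  0.99933259],
       [ 0.        ,  0.        ,  0.        ,  1.        ]])}
```

View pics/top1.png

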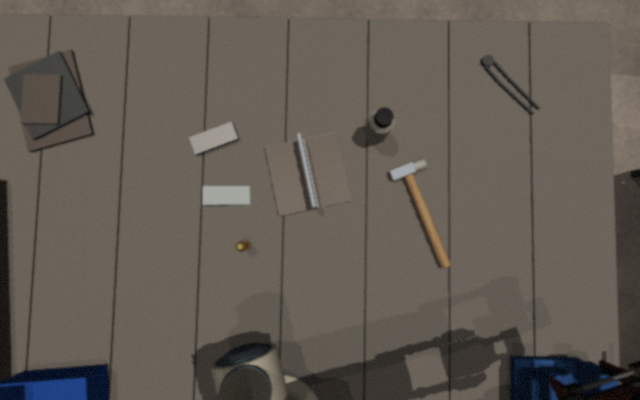

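View pics/side1.png

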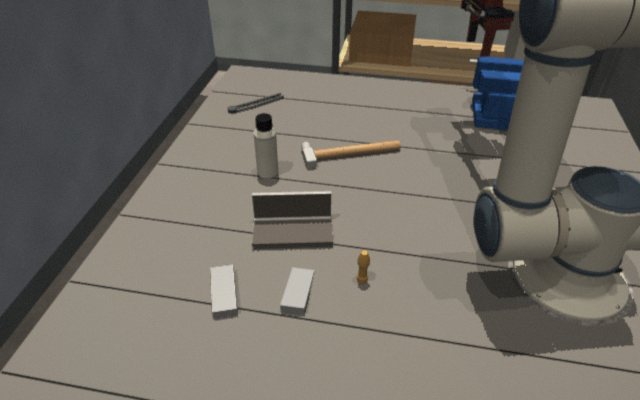

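The top view shows the tee around (308,174) with its web running (300,135) to (315,207). There are two bars at (213,138) and (226,196), and the nozzle is at (242,246). The wedge should be the middle bar, at (226,196), and I'll confirm that with its height profile.

```bash
cat > h.py <<'E'
import numpy as np,cv2
def cloud(d,c):
    v,u=np.mgrid[:d.shape[0],:d.shape[1]]
    P=np.stack([(u-c['cx'])/c['fx']*d,(v-c['cy'])/c['fy']*d,d],-1)
    V=c['view'];return (P-V[:3,3])@V[:3,:3]
E
python3 - <<'E'
from station import *
from h import *
np.set_printoptions(precision=4,suppress=True)
f=np.load('top1.npz');X=cloud(f['d'],camera_info('top'));p=f['p'].astype(int)
g=p.sum(-1);print('bench z',np.median(X[150:230,215:265,2]))
def box(name,m):
    n,l,st,ce=cv2.connectedComponentsWithStats(m.astype(np.uint8))
    for i in range(1,n):
        if st[i,4]<150: continue
        k=l==i; Q=X[k]; 
        r=cv2.minAreaRect((Q[:,:2]*1000).astype(np.float32)); print(name,st[i],'rect',r)
        c,s=cv2.boxPoints(r),0
        e=c[1]-c[0],c[2]-c[1]; a=max(e,key=np.linalg.norm);a/=np.linalg.norm(a)
        if a[1]<0:a=-a
        t=(Q[:,:2]-np.array(r[0])/1000)@a
        print(' dir',a,[(round(b,3),round(float(np.median(Q[abs(t-b)<.006,2])),4)) for b in np.arange(-.1,.11,.015) if (abs(t-b)<.006).any()])
roi=np.zeros(g.shape,bool);roi[110:220,180:258]=1
box('bar',roi&(g>360))
print('bright',g[196,226],g[138,213],g[170,250],'flange',g[180,285],g[170,335])
web=np.zeros(g.shape,bool);web[120:220,260:360]=1
box('web',web&(X[...,2]>.05))
# flange
box('flange',web&(X[...,2]>.0055)&(X[...,2]<.05))
E
```

```text
bench z 0.0005680632347287749
bar [189 122  48  32 826] rect ((594.95166015625, 44.838470458984375), (406.0555419921875, 107.3051528930664), 62.306434631347656)
 dir [0.4647 0.8854] [(np.float64(0.095), 0.0204), (np.float64(0.11), 0.0203)]
bar [203 185  48  20 907] rect ((509.6241760253906, 40.20805358886719), (314.46234130859375, 64.37614440917969), 80.94413757324219)
 dir [0.1574 0.9875] [(np.float64(0.05), 0.0035), (np.float64(0.065), 0.0056), (np.float64(0.08), 0.0085), (np.float64(0.095), 0.0112), (np.float64(0.11), 0.0131)]
bright 494 459 295 flange 316 317
web [298 133  19  76 290] rect ((555.5379028320312, -65.83747863769531), (222.10244750976562, 21.291427612304688), 17.842260360717773)
 dir [0.9519 0.3064] [(np.float64(-0.055), 0.078), (np.float64(-0.04), 0.0774), (np.float64(-0.025), 0.0783), (np.float64(-0.01), 0.0781), (np.float64(0.005), 0.0782), (np.float64(0.02), 0.0782), (np.float64(0.035), 0.078), (np.float64(0.05), 0.0788), (np.float64(0.065), 0.0791), (np.float64(0.08), 0.0789), (np.float64(0.095), 0.0781), (np.float64(0.11), 0.0775)]
flange [ 265  132   87   84 4774] rect ((581.4358520507812, -58.42571258544922), (172.2767791748047, 178.71649169921875), 13.137825965881348)
 dir [-0.2273  0.9738] [(np.float64(-0.085), 0.0081), (np.float64(-0.07), 0.0081), (np.float64(-0.055), 0.0083), (np.float64(-0.04), 0.0082), (np.float64(-0.025), 0.0082), (np.float64(-0.01), 0.0098), (np.float64(0.005), 0.0119), (np.float64(0.02), 0.0095), (np.float64(0.035), 0.0107), (np.float64(0.05), 0.0126), (np.float64(0.065), 0.0141), (np.float64(0.08), 0.0157), (np.float64(0.095), 0.0161)]
```

```bash
cat >> h.py <<'E'
def comp(m,X):
    m=m&(X[...,2]>-.01)&(X[...,2]<.2)
    n,l,st,ce=cv2.connectedComponentsWithStats(m.astype(np.uint8))
    i=1+np.argmax(st[1:,4]);k=cv2.erode((l==i).astype(np.uint8),None)>0 if st[i,4]<0 else l==i
    Q=X[k];r=cv2.minAreaRect((Q[:,:2]*1000).astype(np.float32));B=cv2.boxPoints(r)
    return Q,r,B
def roi(a,b,c,d):
    m=np.zeros((400,640),bool);m[a:b,c:d]=1;return m
E
python3 - <<'E'
from station import *
from h import *
np.set_printoptions(precision=4,suppress=True)
f=np.load('top1.npz');X=cloud(f['d'],camera_info('top'));g=f['p'].astype(int).sum(-1)
Qs={}
for n,m in dict(packer=roi(115,160,180,250)&(g>360),wedge=roi(175,220,195,258)&(g>360),tee=roi(120,220,260,360)&(X[...,2]>.0055)&(X[...,2]<.05),web=roi(120,220,290,325)&(X[...,2]>.06)).items():
    Q,r,B=comp(m,X);print(n,len(Q),r,'\n',B.round(1).tolist());Qs[n]=Q
# flange height profile along tee y
Q=Qs['web'];c=Q.mean(0);w=np.linalg.svd(Q[:,:2]-c[:2])[2][0] if 0 else None
vx=cv2.fitLine((Q[:,:2]).astype(np.float32),cv2.DIST_HUBER,0,.001,.001).ravel();print('webline',vx)
ax=vx[:2]*np.sign(vx[0]);ay=np.array([-ax[1],ax[0]])
Q=Qs['tee'];t=(Q[:,:2]-vx[2:])@ay
for b in np.arange(.02,.096,.01):
    k=abs(t-b)<.005;print(round(b,3),np.median(Q[k,2]) if k.any() else None)
print('extent y',np.percentile(t,[.5,99.5]),'x',np.percentile((Q[:,:2]-vx[2:])@ax,[.5,99.5]))
Q=Qs['wedge'];A=np.c_[Q[:,:2],np.ones(len(Q))];print('plane',np.linalg.lstsq(A,Q[:,2],rcond=None)[0])
# nozzle
k=roi(235,255,230,255)&(X[...,2]>.03)&(X[...,2]<.1);print('nozzle',X[k].mean(0),X[k].max(0),X[k].min(0))
E
```

```text
packer 823 ((664.1234130859375, 176.56561279296875), (51.52968215942383, 115.18248748779297), 21.553747177124023) 
 [[619.0, 220.6999969482422], [661.2999877929688, 113.5], [709.2000122070312, 132.5], [666.9000244140625, 239.60000610351562]]
wedge 904 ((525.8812866210938, 137.39031982421875), (47.58061218261719, 110.6424560546875), 1.3203972578048706) 
 [[500.79998779296875, 192.10000610351562], [503.3999938964844, 81.5], [550.9000244140625, 82.5999984741211], [548.4000244140625, 193.1999969482422]]
tee 4774 ((581.4358520507812, -58.42571258544922), (172.2767791748047, 178.71649169921875), 13.137825965881348) 
 [[477.20001220703125, 9.0], [517.9000244140625, -165.0], [685.5999755859375, -125.9000015258789], [645.0, 48.20000076293945]]
web 281 ((580.578369140625, -57.90745544433594), (169.87539672851562, 8.097763061523438), 13.187426567077637) 
 [[497.0, -73.30000305175781], [498.79998779296875, -81.19999694824219], [664.2000122070312, -42.5], [662.4000244140625, -34.599998474121094]]
webline [ 0.9737  0.228   0.5793 -0.0584]
0.02 0.009638008947339464
0.03 0.010345301693006913
0.04 0.011619151246671122
0.05 0.012621342990712091
0.06 0.013565712519654244
0.07 0.014656278312959974
0.08 0.015754082030220433
0.09 0.01634880977338947
extent y [-0.089  0.088] x [-0.0834  0.0861]
plane [-0.0286  0.1541  0.0048]
nozzle [0.4068 0.0837 0.0688] [0.4168 0.0959 0.0816] [0.3964 0.0751 0.0493]
```

The middle bar is the wedge: its height rises from 3.5 mm towards +y, so the thin end faces the tee. The tee origin is (0.581, -0.058) with yaw 13.1° and a gap of about 8.4 mm. The wedge centre is (0.526, 0.137) with yaw about 1.3°. I'll move above the spot behind the butt, closing the fingers to a 12 mm opening so both push on the face.

Emit:
arm_command:
  series: [16,38,0,0,0,3.6,0.73,16,38,0,0,0,3.6,0.73,16,38,0,0,0,3.6,0.73,16,38,0,0,0,3.6,0.73,16,38,0,0,0,3.6,0.73,16,38,0,0,0,3.6,0.73,16,38,0,0,0,3.6,0.73,16,38,0,0,0,3.6,0.73,16,38,0,0,0,3.6,0.73,16,38,0,0,0,3.6,0.73,16,38,0,0,0,3.6,0.73,16,38,0,0,0,3.6,0.73,16,38,0,0,0,3.6,0.73,16,38,0,0,0,3.6,0.73,16,38,0,0,0,3.6,0.73,16,38,0,0,0,3.6,0.73,16,38,0,0,0,3.6,0.73,16,38,0,0,0,3.6,0.73,16,38,0,0,0,3.6,0.73,16,38,0,0,0,3.6,0.73]

```text
t: 1.77
eef_pos: [0.5133, 0.1942, 0.2471]
tcp_rot: [0.701, 0.713, -0.0, -0.0]
ft_force: [1.1, -0.4, 0.7]
grip_width: 0.0115
finger_force: 0.0
```

Emit:
arm_command:
  series: [10,31,0,0,0,0.3,0.73,0,0,-40,0,0,0,0.73,0,0,-40,0,0,0,0.73,0,0,-40,0,0,0,0.73,0,0,-30,0,0,0,0.73,0,0,0,0,0,0,0.73,0,0,0,0,0,0,0.73]

```text
t: 2.35
eef_pos: [0.5219, 0.2225, 0.0958]
tcp_rot: [0.7, 0.714, -0.002, -0.001]
ft_force: [0.1, -0.1, 0.8]
grip_width: 0.0116
finger_force: 0.0
```

Run:
```python
from station import *
import cv2,numpy as np
from h import *
p,d=grab_frame("wrist");c=camera_info("wrist");cv2.imwrite("pics/w2.png",p[:,:,::-1])
p2,d2=grab_frame("side");cv2.imwrite("pics/s2.png",p2[120:370,120:450,::-1].repeat(2,0).repeat(2,1))
np.savez('w2.npz',p=p,d=d)
```

```text
(no output)
```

View pics/w2.png

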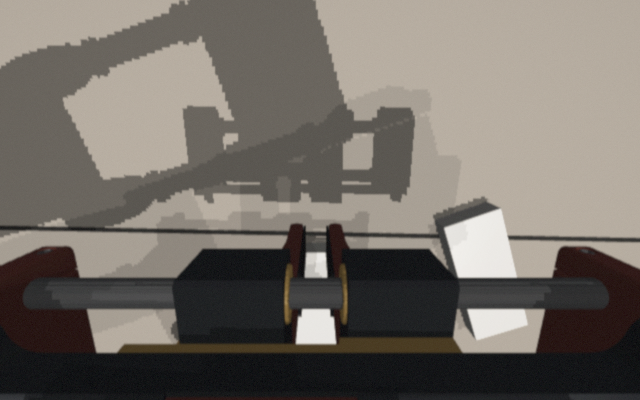

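View pics/s2.png

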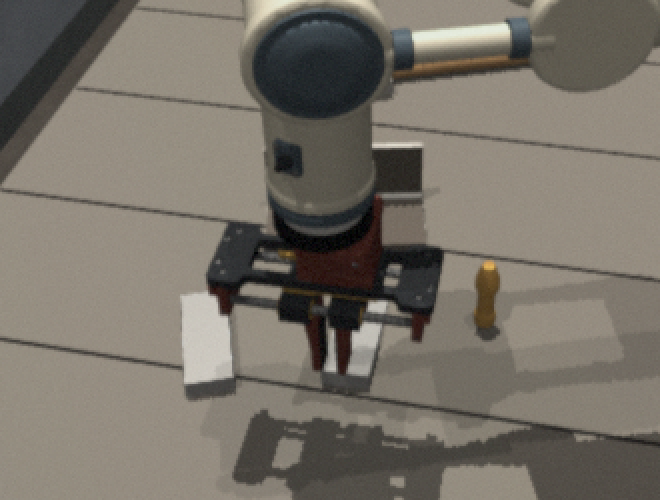

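The wrist view shows the two closed-in fingers with the wedge's bright top between and ahead of them at (315,320), and the packer at (485,270). The side view shows the packer at left (210,345), the nozzle at (487,290) and a clear spot behind the butt. I'll lower there.

Emit:
arm_command:
  series: [2,2,-30,0,0,0,0.73,0,0,-34,0,0,0,0.73,0,0,0,0,0,0,0.73,0,0,0,0,0,0,0.73,0,-8,0,0,0,0,0.73,0,0,0,0,0,0,0.73]

```text
t: 2.95
eef_pos: [0.5271, 0.2164, 0.0373]
tcp_rot: [0.701, 0.714, 0.002, 0.001]
ft_force: [0.6, -0.7, 0.2]
grip_width: 0.0121
finger_force: 0.0
```

Run:
```python
import numpy as np
d=np.radians;c0=np.array([.5259,.1374]);t0=np.array([.581,-.058]);c=c0.copy();ty=d(13.15)
off=.055+.010
def tool(c,p): return c+off*np.array([-np.sin(p),np.cos(p)])
last=None
for s in range(0,100,4):
    p=d(1.3+11.85*min(1,s/52)); T=tool(c,p)*1000
    r=c-t0; 
    if s%8==0: print(s,T.round(1),None if last is None else (T-last[0]).round(1),None if last is None else round(np.degrees(p)-last[1],2),'tip tee y',(np.dot(r,[-np.sin(ty),np.cos(ty)])-.055*np.cos(p-ty)).round(3)); last=(T,np.degrees(p))
    c=c+.004*np.array([np.sin(p),-np.cos(p)])
```

```text
0 [524.4 202.4] None None tip tee y 0.149
8 [522.6 194.3] [-1.8 -8.1] 1.82 tip tee y 0.141
16 [521.  186.2] [-1.6 -8.1] 1.82 tip tee y 0.133
24 [519.7 178. ] [-1.3 -8.2] 1.82 tip tee y 0.124
32 [518.7 169.8] [-1.  -8.2] 1.82 tip tee y 0.116
40 [517.9 161.5] [-0.8 -8.2] 1.82 tip tee y 0.108
48 [517.4 153.3] [-0.5 -8.3] 1.82 tip tee y 0.1
56 [518.1 145.3] [ 0.7 -8. ] 0.91 tip tee y 0.092
64 [520.  137.5] [ 1.8 -7.8] 0.0 tip tee y 0.084
72 [521.8 129.7] [ 1.8 -7.8] 0.0 tip tee y 0.076
80 [523.6 121.9] [ 1.8 -7.8] 0.0 tip tee y 0.068
88 [525.4 114.1] [ 1.8 -7.8] 0.0 tip tee y 0.06
96 [527.2 106.3] [ 1.8 -7.8] 0.0 tip tee y 0.052
```

Emit:
arm_command:
  series: [-4,0,-5,0,0,0,0.73,0,-4,0,0,0,0.2,0.73,0,-4,0,0,0,0.2,0.73,0,-4,0,0,0,0,0.73,0,-3,0,0,0,0,0.73,-0.9,-4,0,0,0,0.9,0.73,-0.9,-4,0,0,0,0.9,0.73,-0.8,-4,0,0,0,0.9,0.73,-0.8,-4,0,0,0,0.9,0.73,-0.7,-4,0,0,0,0.9,0.73,-0.6,-4,0,0,0,0.9,0.73,-0.5,-4,0,0,0,0.9,0.73,-0.5,-4,0,0,0,0.9,0.73,0,0,0,0,0,0,0.73,0,0,0,0,0,0,0.73]

```text
t: 4.2
eef_pos: [0.5154, 0.1691, 0.0284]
tcp_rot: [0.652, 0.758, -0.001, 0.0]
ft_force: [0.6, 1.3, 0.4]
grip_width: 0.0121
finger_force: 0.3
```

Run:
```python
from station import *
import cv2,numpy as np
from h import *
p,d=grab_frame("top");cv2.imwrite("pics/t3.png",p[100:260,160:380,::-1].repeat(3,0).repeat(3,1));np.savez('t3.npz',p=p,d=d)
```

```text
(no output)
```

View pics/t3.png

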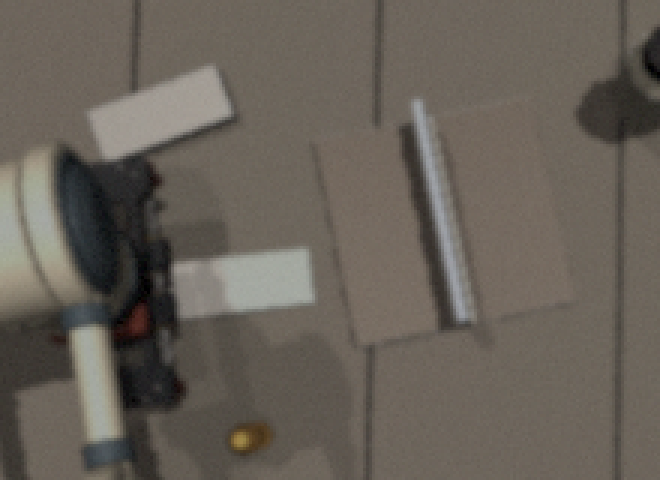

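The crop shows the wedge's thin end from (305,248) to (314,303), turned by about 9°, so it follows the gripper's yaw, and the bystanders are untouched. I'll continue turning and pushing.

Emit:
arm_command:
  series: [-0.4,-4,0,0,0,0.9,0.73,-0.3,-4,0,0,0,0.9,0.73,-0.2,-4,0,0,0,0.9,0.73,0.2,-4,0,0,0,0.9,0.73,0.9,-4,0,0,0,0.9,0.73,0.9,-4,0,0,0,0,0.73,0.9,-4,0,0,0,0,0.73,0.7,-3,0,0,0,0,0.73,0,0,0,0,0,0,0.73,0,0,0,0,0,0,0.73]

```text
t: 5.08
eef_pos: [0.5185, 0.1383, 0.0288]
tcp_rot: [0.622, 0.783, -0.0, 0.0]
ft_force: [1.1, -0.3, 0.2]
grip_width: 0.0119
finger_force: 0.0
```

```bash
cat >> h.py <<'E'
def meas(f,info):
    "visible wedge thin-end corners from bright mask, tee frame"
    g=f['p'].astype(int).sum(-1);X=cloud(f['d'],info)
    Q,r,B=comp(roi(150,225,205,300)&(g>375)&(X[...,2]<.03),X)
    a=np.radians(13.15);R=np.array([[np.cos(a),np.sin(a)],[-np.sin(a),np.cos(a)]])
    return r,((B/1000-[.581,-.058])@R.T*1000).round(1).tolist()
E
python3 - <<'E'
from station import *
from h import *
f=np.load('t3.npz');print(meas(f,camera_info('top')))
p,d=grab_frame("top");print(meas(dict(p=p,d=d),camera_info('top')))
X=cloud(d,camera_info('top'));Q,r,B=comp(roi(120,220,260,360)&(X[...,2]>.0055)&(X[...,2]<.05),X);print('tee',r,observe()['ft_force'])
E
```

```text
(((528.2550659179688, 101.43960571289062), (46.88113021850586, 104.6971664428711), 8.713839530944824), [[-34.4, 221.3], [-42.5, 116.9], [4.2, 113.3], [12.3, 217.6]])
(((535.8609008789062, 74.60844421386719), (46.92414474487305, 96.08525085449219), 12.963388442993164), [[-37.1, 187.5], [-37.4, 91.4], [9.5, 91.3], [9.8, 187.4]])
tee ((576.91357421875, -40.78040313720703), (173.07521057128906, 215.91586303710938), 12.56750202178955) [ 0.00490277 -0.75729158  0.202201  ]
```

Emit:
arm_command:
  series: [0.7,-2.9,0,0,0,0,0.73,0.7,-2.9,0,0,0,0,0.73,0.7,-2.9,0,0,0,0,0.73,0.7,-2.9,0,0,0,0,0.73,0.7,-2.9,0,0,0,0,0.73,0.7,-2.9,0,0,0,0,0.73,0.5,-2,0,0,0,0,0.73,0.5,-2,0,0,0,0,0.73,0.5,-2,0,0,0,0,0.73]

```text
t: 5.88
eef_pos: [0.5241, 0.1155, 0.0289]
tcp_rot: [0.621, 0.784, 0.0, 0.0]
ft_force: [-1.4, 4.7, 1.9]
grip_width: 0.0116
finger_force: 2.2
```

Emit:
arm_command:
  series: [0.2,-1,0,0,0,0,0.73,0.2,-1,0,0,0,0,0.73,0.2,-1,0,0,0,0,0.73]

```text
t: 6.13
eef_pos: [0.5246, 0.1126, 0.0289]
tcp_rot: [0.621, 0.784, 0.0, 0.0]
ft_force: [-1.3, 4.9, 3.4]
grip_width: 0.0118
finger_force: 2.4
```

Emit:
arm_command:
  series: [0.2,-1,0,0,0,0,0.73,0.2,-1,0,0,0,0,0.73]

```text
t: 6.3
eef_pos: [0.525, 0.1107, 0.0289]
tcp_rot: [0.621, 0.784, 0.0, 0.0]
ft_force: [-1.2, 5.4, 3.4]
grip_width: 0.012
finger_force: 2.5
```

Emit:
arm_command:
  series: [0.2,-1,0,0,0,0,0.73]

```text
t: 6.38
eef_pos: [0.5252, 0.1097, 0.0289]
tcp_rot: [0.621, 0.784, 0.0, 0.0]
ft_force: [-1.6, 4.6, 4.2]
grip_width: 0.0118
finger_force: 2.5
```

Emit:
arm_command:
  series: [0.2,-1,0,0,0,0,0.73]

```text
t: 6.47
eef_pos: [0.5254, 0.1087, 0.0289]
tcp_rot: [0.621, 0.784, 0.0, 0.0]
ft_force: [-1.2, 5.0, 3.3]
grip_width: 0.0116
finger_force: 2.5
```

Run:
```python
from station import *
from h import *
p,d=grab_frame("top");np.savez('t4.npz',p=p,d=d);cv2.imwrite("pics/t4.png",p[100:260,180:380,::-1].repeat(3,0).repeat(3,1))
print(meas(dict(p=p,d=d),camera_info('top')))
X=cloud(d,camera_info('top'));Q,r,B=comp(roi(120,220,285,325)&(X[...,2]>.06),X);print('web',r,observe()['ft_force'])
```

```text
(((538.5364379882812, 57.82115173339844), (47.21940231323242, 65.090576171875), 18.07076644897461), [[-41.3, 152.8], [-35.7, 88.0], [11.3, 92.0], [5.7, 156.9]])
web ((580.8535766601562, -57.867530822753906), (170.5052032470703, 8.01826286315918), 13.149890899658203) [-1.38800735  4.73765243  2.78860734]
```

View pics/t4.png

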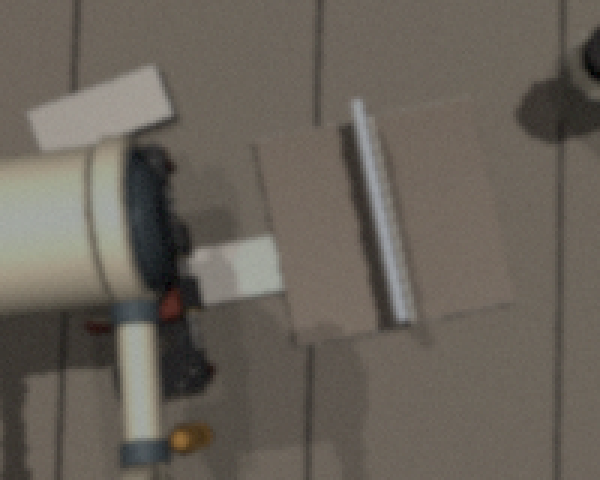

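The wedge now slides under the edge: its visible part ends at the flange edge, crop (280,240) to (285,292). The tee has not moved. I'll keep feeding in 1 mm steps and watch the force.

Emit:
arm_command:
  series: [0.2,-1,0,0,0,0,0.73,0.2,-1,0,0,0,0,0.73]

```text
t: 6.68
eef_pos: [0.5258, 0.1067, 0.0289]
tcp_rot: [0.621, 0.784, 0.0, 0.0]
ft_force: [-0.7, 5.2, 4.7]
grip_width: 0.0117
finger_force: 2.6
```

Emit:
arm_command:
  series: [0.2,-1,0,0,0,0,0.73]

```text
t: 6.77
eef_pos: [0.526, 0.1057, 0.0289]
tcp_rot: [0.621, 0.784, 0.0, 0.0]
ft_force: [-0.3, 5.8, 4.5]
grip_width: 0.0115
finger_force: 2.6
```

Emit:
arm_command:
  series: [0.2,-1,0,0,0,0,0.73]

```text
t: 6.85
eef_pos: [0.5262, 0.1047, 0.0289]
tcp_rot: [0.621, 0.784, 0.0, 0.0]
ft_force: [-1.5, 5.0, 4.2]
grip_width: 0.0118
finger_force: 2.6
```

Emit:
arm_command:
  series: [0.2,-1,0,0,0,0,0.73]

```text
t: 6.93
eef_pos: [0.5264, 0.1037, 0.0288]
tcp_rot: [0.621, 0.784, 0.0, 0.0]
ft_force: [-0.9, 4.9, 4.1]
grip_width: 0.0121
finger_force: 2.6
```

Emit:
arm_command:
  series: [0.2,-1,0,0,0,0,0.73]

```text
t: 7.02
eef_pos: [0.5266, 0.1027, 0.0289]
tcp_rot: [0.621, 0.784, 0.0, 0.0]
ft_force: [-0.8, 4.5, 4.5]
grip_width: 0.012
finger_force: 3.1
```

Emit:
arm_command:
  series: [0.2,-1,0,0,0,0,0.73]

```text
t: 7.1
eef_pos: [0.5267, 0.1024, 0.0289]
tcp_rot: [0.621, 0.784, 0.001, -0.001]
ft_force: [-1.7, 10.3, 4.9]
grip_width: 0.012
finger_force: 5.0
```

Emit:
arm_command:
  series: [0.2,-1,0,0,0,0,0.73]

```text
t: 7.18
eef_pos: [0.5267, 0.1022, 0.0289]
tcp_rot: [0.621, 0.784, 0.001, -0.001]
ft_force: [-3.0, 13.0, 3.9]
grip_width: 0.0122
finger_force: 6.5
```

Emit:
arm_command:
  series: [0.2,-1,0,0,0,0,0.73]

```text
t: 7.27
eef_pos: [0.5267, 0.102, 0.0289]
tcp_rot: [0.621, 0.784, 0.002, -0.002]
ft_force: [-3.7, 15.3, 4.7]
grip_width: 0.0119
finger_force: 8.0
```

The wedge is snug: it stalled at y = 0.1022 and the force rose to 13–15 N. I'll back off, lift and check the tee.

Emit:
arm_command:
  series: [-0.7,3,0,0,0,0,0.73,-1.4,6,0,0,0,0,0.73,-1.4,6,0,0,0,0,0.73,0,0,30,0,0,0,0.73,0,0,30,0,0,0,0.73,0,0,0,0,0,0,1,0,0,0,0,0,0,1,0,0,0,0,0,0,1]

```text
t: 7.93
eef_pos: [0.5233, 0.1143, 0.0879]
tcp_rot: [0.621, 0.784, -0.001, -0.0]
ft_force: [0.5, -0.7, -1.1]
grip_width: 0.0006
finger_force: 0.0
```

Run:
```python
from station import *
from h import *
p,d=grab_frame("top");print(meas(dict(p=p,d=d),camera_info('top')))
X=cloud(d,camera_info('top'));Q,r,B=comp(roi(120,220,285,325)&(X[...,2]>.06),X);print('web',r,Q[:,2].mean())
f=np.load('top1.npz');X0=cloud(f['d'],camera_info('top'))
for n,Y in(('before',X0),('now',X)):
    P=Y[roi(145,205,322,345)];A=np.c_[P[:,:2],np.ones(len(P))];print(n,np.linalg.lstsq(A,P[:,2],rcond=None)[0])
s=observe();print(s['eef_pos'],s['ft_force'],s['t'])
```

```text
(((539.23388671875, 61.21781921386719), (47.430267333984375, 69.7710189819336), 11.555558204650879), [[-36.3, 161.1], [-38.2, 91.4], [9.2, 90.1], [11.1, 159.8]])
web ((580.40771484375, -57.99432373046875), (169.24472045898438, 8.026373863220215), 13.140742301940918) 0.07809504357575858
before [-0.20452402  0.14555382  0.14599868]
now [-0.29872269  0.19949854  0.20830338]
[0.52286077 0.11426475 0.08711688] [-0.29781717  0.49908364 -0.23023471] 7.9833
```

The butt is at tee y ≈ 0.160, so the tip is at about 0.05 (40 mm under the edge). The tee has not moved. Now I'll go above the raised half and press.

Emit:
arm_command:
  series: [9.7,-36,0,0,0,0,1,9.7,-36,0,0,0,0,1,9.6,-37,0,0,0,0,1,0,0,0,0,0,0,1,0,0,-20,0,0,0,1,0,0,-18,0,0,0,1,0,0,0,0,0,0,1,0,0,0,0,0,0,1]

```text
t: 8.65
eef_pos: [0.5509, 0.0057, 0.0482]
tcp_rot: [0.621, 0.784, -0.002, -0.002]
ft_force: [0.6, -0.4, 0.4]
grip_width: 0.0
finger_force: 0.0
```

Emit:
arm_command:
  series: [0,0,-2,0,0,0,1,0,0,-2,0,0,0,1,0,0,0,0,0,0,1]

```text
t: 8.9
eef_pos: [0.5529, 0.0058, 0.0472]
tcp_rot: [0.621, 0.784, 0.0, 0.0]
ft_force: [-0.0, 0.2, -1.2]
grip_width: 0.0006
finger_force: 0.0
```

Emit:
arm_command:
  series: [0,0,-1,0,0,0,1,0,0,-1,0,0,0,1,0,0,0,0,0,0,1]

```text
t: 9.15
eef_pos: [0.5526, 0.0056, 0.0448]
tcp_rot: [0.621, 0.784, 0.0, 0.0]
ft_force: [-0.0, 0.7, -0.1]
grip_width: 0.0006
finger_force: 0.0
```

Emit:
arm_command:
  series: [0,0,-1,0,0,0,1,0,0,0,0,0,0,1]

```text
t: 9.32
eef_pos: [0.5525, 0.0055, 0.0435]
tcp_rot: [0.621, 0.784, -0.0, -0.0]
ft_force: [0.2, -0.3, -1.2]
grip_width: 0.0006
finger_force: 0.0
```

Emit:
arm_command:
  series: [0,0,-1,0,0,0,1,0,0,-1,0,0,0,1,0,0,0,0,0,0,1]

```text
t: 9.57
eef_pos: [0.5524, 0.0055, 0.0413]
tcp_rot: [0.621, 0.784, -0.0, -0.0]
ft_force: [0.3, -1.2, -0.5]
grip_width: 0.0003
finger_force: 0.0
```

Emit:
arm_command:
  series: [0,0,-1,0,0,0,1,0,0,0,0,0,0,1]

```text
t: 9.73
eef_pos: [0.5526, 0.0055, 0.0409]
tcp_rot: [0.621, 0.784, 0.0, 0.0]
ft_force: [-0.2, -0.5, 0.9]
grip_width: 0.0006
finger_force: 0.7
```

Emit:
arm_command:
  series: [0,0,-1,0,0,0,1,0,0,0,0,0,0,1]

```text
t: 9.9
eef_pos: [0.5527, 0.0056, 0.0407]
tcp_rot: [0.621, 0.784, 0.0, 0.0]
ft_force: [-2.6, -0.5, 6.7]
grip_width: 0.0008
finger_force: 3.0
```

Contact at z ≈ 0.041, and 6.7 N brings no sinking, so it is not rocking. I'll press up to about 16 N.

Emit:
arm_command:
  series: [0,0,-1,0,0,0,1,0,0,0,0,0,0,1]

```text
t: 10.07
eef_pos: [0.5527, 0.0056, 0.0406]
tcp_rot: [0.621, 0.784, 0.0, 0.0]
ft_force: [-4.9, 0.2, 10.4]
grip_width: 0.0004
finger_force: 5.2
```

Emit:
arm_command:
  series: [0,0,-0.6,0,0,0,1,0,0,0,0,0,0,1,0,0,0,0,0,0,1]

```text
t: 10.32
eef_pos: [0.5527, 0.0055, 0.0405]
tcp_rot: [0.621, 0.784, 0.0, 0.0]
ft_force: [-7.1, -0.4, 13.1]
grip_width: 0.001
finger_force: 6.6
```

Emit:
arm_command:
  series: [-1,0,-0.4,0,0,0,1,0,0,0,0,0,0,1,0,0,0,0,0,0,1]

```text
t: 10.57
eef_pos: [0.5526, 0.0056, 0.0405]
tcp_rot: [0.621, 0.784, 0.001, 0.001]
ft_force: [-4.2, 1.1, 12.2]
grip_width: 0.0004
finger_force: 6.3
```

Emit:
arm_command:
  series: [-0.8,0,-1,0,0,0,1,0,0,0,0,0,0,1,0,0,0,0,0,0,1,0,0,0,0,0,0,1,0,0,0,0,0,0,1]

```text
t: 10.98
eef_pos: [0.5525, 0.0056, 0.0405]
tcp_rot: [0.621, 0.784, 0.002, 0.002]
ft_force: [-4.3, 0.7, 15.3]
grip_width: 0.0005
finger_force: 7.7
```

Run:
```python
from station import *
from h import *
F=[]
for i in range(4):
    p,d=grab_frame("top");s=observe();F.append(s['ft_force'])
X=cloud(d,camera_info('top'));k=roi(120,220,285,325)&(X[...,2]>.06);Q,r,B=comp(k,X);print('web',r,Q[:,2].mean())
print(np.mean(F,0),s['eef_pos'])
cv2.imwrite("pics/t5.png",p[100:260,180:380,::-1].repeat(3,0).repeat(3,1))
p,d=grab_frame("side");cv2.imwrite("pics/s5.png",p[150:330,180:420,::-1].repeat(3,0).repeat(3,1))
```

```text
web ((580.3013916015625, -57.96382522583008), (169.2710418701172, 8.112893104553223), 13.187066078186035) 0.07820227898316115
[-4.11941692  0.35469535 15.4541132 ] [0.55248585 0.00554707 0.04049035]
```

View pics/s5.png

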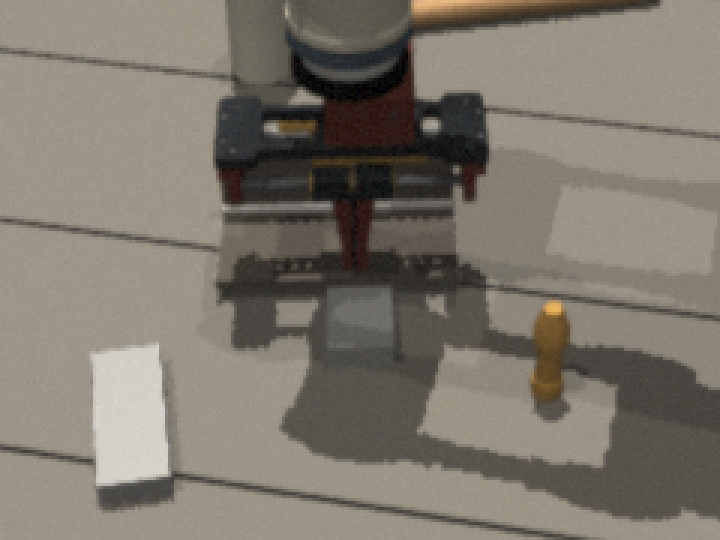

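The side view shows the fingertips at (355,265) pressing on the raised half directly above the wedge at (360,320). The press is steady at 15.4 N, the web pose and height are unchanged, and the packer and nozzle are untouched. Handing in.

```bash
python3 -c "
from station import *
print(job_done())"
```

```text
the job is handed in; nothing more can be done
None
```

The wedge is snug about 40 mm under the raised edge, 15 mm off mid-length, and I handed in while pressing above it at about 15 N; the T-section had not shifted, rocked or risen, though the last push step briefly read about 16 N, over the 14 N mark, and the hand-in returned no verdict.

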